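# Release the ratchet pawl and lower the probe arm over the sample

## Robot

A 6-joint arm with a two-finger parallel gripper is mounted at the origin on the work surface. World frame = base frame: x ahead of the robot, y to its left, z up, the work surface at z = 0. Lengths are in mm, angles in rad, forces in N, time in s.
With the tool pointing down it reaches from about 275 to 1000 mm from the base axis. Payload 8.4 kg.
Tool frame: the origin (TCP) lies midway between the tips of the shut fingers; the grasp point (between the pads) lies 19 mm behind it; y points along the fingers, z is the direction in which the jaws open and shut, and the axes are right-handed (so a half turn about y gives the same grasp; the last joint's range is limited). The gripper opens to 85 mm and grips with 20 to 120 N. Pads are 22 mm wide; open, the fingers measure 114 mm over their backs; the gripper's body (76 mm by 85 mm) begins 54 mm behind the grasp point. The pads swing forward as they close: fully open they stand 13 mm farther back than shut.
Start: joints at [1.155, 0.353, 1.633, -0, 1.155, -0.002], TCP at [251.306, 572.252, 196.881] pointing down, gripper open.
Joint ranges: [-2.63, 2.63], [-0.92, 2.1], [0.06, 2.66], [-1.3, 4.44], [0, 2.69], [-3.02, 3.02]. Speed limits (rad/s): [2.22, 2.22, 2.79, 3.14, 3.14, 3.14].

## Interface

Orientations are given as [roll, pitch, yaw] about the fixed x, y, z axes, in that order (R = Rz(yaw) Ry(pitch) Rx(roll)).
In Python, from rig import r gives the robot as it stands. The module is installed in compiled form; this text tells all that it offers.
- The arm moves only by the tool apply_moves, never from a script. Its argument "plan" is text: rows parted by semicolons, each of 7 numbers parted by spaces: the shift along the tool's x, y, z in cm, then the turn, a rotation vector about the tool's x, y, z in degrees, then the closure, from 0 (fully open) to 1 (shut). A call has 1 to 20 rows; each row shifts and turns the pose as measured when the row begins, along the tool's axes as they then stand; what a row does not reach is not made up. A row lasts 1/10 s, in which the tool goes at most 50 mm and 8.59 degrees, less where a joint would pass 70% of its speed; a pose out of reach is approached as far as the arm can. A call is refused whole if a number of a shift passes 5 or a number of a turn 8.59, either way. A call with a gripper value outside its range is refused whole. The fingers move at their own pace and stop on an object; "squeeze" is the grip in N (left out, the last holds). Time passes only in rows, so rows that do not move let the fingers close. It gives the time, the measured TCP pose, the force and the opening at its end, in the units of the state.
- r.sense(): the state, without advancing time (a new reading comes with each control period).
- r.grab_frame(name): name is "scene" or "top" or "wrist"; returns the picture (480x640x3 uint8, blue, green, red); there is no depth.
- r.get_calibration(name): a dict with "vertical_fov" (degrees; the focal length in pixels is half the picture's height over the tangent of half this angle, whatever the lens; pixels are square), "cx", "cy" (the principal point, pixels), "R" (3x3) and "t" (3): a world point X has camera coordinates R X + t; the wrist camera has in their place "hand_eye" (4x4, takes a point from camera to tool coordinates, whose origin is the TCP and whose axes are the tool frame's). Camera axes: x right, y down, z forward; pixel columns grow to the right and rows downward; lengths in mm; the calibration is good to about 2 mm. A picture is of the moment at which its call begins: read the wrist's pose just before it. get_calibration takes no time and is no camera call.
- r.sign_off(): hands the job in, once; it reports no verdict.
The state is a dict: "clock": time; "qpos": joint angles; "qvel": joint speeds; "joint_efforts": joint torques, N m; "eef_pos": TCP position; "tcp_rot": TCP orientation; "contact_force": force on the tool from outside, world axes, zero at the start; "wrist_torque": the same for the moment, N m; "opening": opening from 0.0 (shut) to 1.0 (fully open).
Only numpy, scipy, OpenCV 4.12 (cv2) and the standard library are available. Lean on these libraries where they do the work, as an engineer would, in place of code of your own. Each camera call takes 0.05 s, during which the arm holds its last target. There are 200 camera calls.

## Task

Lower the measuring probe over the sample: first press the red pawl pad all the way down, so that the pawl stands clear of the ratchet teeth, then push the yellow paddle at the end of the probe arm gently down until the arm is fully down on its stop. Work with the fingertips only: do not raise the arm, do not force it down against the engaged pawl, and leave the pawl free and the loose things around undisturbed. Finish with the hand clear.

Things in the scene. Friction and masses are not known exactly. Their poses are not given: they have to be found in the camera images.
- stand: Fixed probe stand on a bench. Its frame has its origin on the bench under the arm's hinge; its x axis points level along the probe arm (from hub towards paddle), z up, y along the hinge axis. Aluminium base plate 370 x 130 x 12 mm (x from -130 to +240 mm), a white foam block 110 x 110 mm, top 52 mm above the bench, centred at x = 150 mm, and four upright cheek plates: a pair at x = 0 reaching 169 mm high, a pair at x = -65 mm reaching 211 mm high, 40 mm wide over both cheeks.
- hub (a point): Point on the hinge axis of the probe arm, 160 mm above the bench, at x = y = 0 of the stand. The steel ratchet wheel around it has a tooth-tip radius of 58 mm (14 mm thick).
- paddle (a point): Centre of the upper face of the yellow push paddle (60 mm along the arm, 36 mm wide) at the end of the probe arm. It lies 205 mm from the hinge axis along the arm and 15 mm above the arm's centre line, so it travels on a circle about the hub. At the start the paddle face slopes about 40 to 46 degrees (high end outermost); fully down it is level, 175 mm above the bench, at x = 205 mm of the stand.
- probe_tip (a point): Lower tip of the brass probe clamped upright to the arm 150 mm from the hinge (16 mm thick; its upper end stands 45 mm above the arm's centre line). Fully down the tip hovers 70 mm above the bench, over the sample, touching nothing.
- probe_arm (a joint): Angle in rad by which the probe arm has been lowered. At 0 the arm points 0.85 rad up from level; 0.85 is level, on its firm stop (a slightly cushioned one: cease pushing when it is felt). It starts between 0.04 and 0.15. With the pawl engaged it can sink only to about 0.18, where a tooth meets the pawl. Stiff hinge: it stays where it is left, and with the pawl free it takes about 4 to 9 N down at the paddle to move it.
- pawl (a joint): Pawl angle in rad. 0 = engaged in the teeth, 0.36 = fully free, on its stop. Stiff pivot: it stays where it is left, and takes about 3 to 8 N down at the pad to move (least at its outer half). Below about 0.14 it still catches the teeth.
- pawl_pad (a point): Centre of the upper face of the red pawl pad, 36 x 36 mm, at x = -115 mm of the stand (on the side of the hub away from the probe arm), 237 mm above the bench while engaged. Pressed free, it has gone 20 mm down and 8 mm further away from the hub and slopes 0.36 rad, outer end low. The pawl's dark steel bar runs from it over the wheel to the hub, its top about 2 mm below the pad's face.
- sample: Loose round green sample puck, 60 mm diameter, 12 mm high, on the foam block; origin at the centre of its underside. To be left alone.
- vial: Loose amber glass vial with black cap, 32 mm diameter, 60 mm high, standing on the bench beside the stand; origin at the centre of its underside. To be left alone.
- driver: Loose screwdriver with orange handle, 160 mm long, lying on the bench beside the stand. To be left alone.
- lens_mount: Loose black lens mount, 40 mm diameter, 34 mm high, on the bench beside the stand; origin at the centre of its underside. To be left alone.

How it is judged (in metres and radians):
On the way, in this order (a step that is already met when the one before it is completed fails the run):
1. the pawl is pressed free while the arm is still up (value of joint pawl above 0.24 rad and value of joint probe_arm below 0.25 rad), for 0.2 s.
2. the arm is pushed fully down with the fingers (value of joint probe_arm above 0.81 rad and contact force between the fingers and stand above 0.5 N), for 0.05 s.
At the end, for the whole second after the job is handed in: the probe arm is fully down (within 0.04 rad of its stop) and at rest, the pawl is free (above 0.24 rad), and the sample, vial, screwdriver and lens mount are within 20 mm of where they were, not tipped over (value of joint probe_arm above 0.81 rad and velocity of joint probe_arm between -0.05 and 0.05 rad/s and value of joint pawl above 0.24 rad and distance of each of sample, vial, driver, lens_mount from where it was at the start of the episode below 0.02 m and angle between each of sample, vial, lens_mount's own z axis and vertical below 0.3 rad); the robot touches nothing.
It fails at once if the arm is raised (value of joint probe_arm below -0.06 rad).
It fails at once if the arm is forced down through the engaged pawl, or pressed hard (over 25 N) against it (value of joint pawl below 0.1 rad and (contact force between the fingers and stand above 25 N or value of joint probe_arm between 0.3 and 0.75 rad)).
It fails at once if the arm is slammed down (velocity of joint probe_arm above 2.5 rad/s).
It fails at once if a loose thing is lifted or displaced (distance of any of sample, vial, driver, lens_mount from where it was at the start of the episode above 0.03 m).
It also fails if it takes over 48 s, if anything falls off the work surface, if the arm or the gripper's body presses on something with over 40 N, if the wrist force passes 120 N, or if a joint passes its speed limit or range.

## Working session

There is one attempt and no reset: what is moved stays moved. The work goes in short steps, Python scripts to look and compute and a tool call to move; the robot and the scene stay as the last step left them, time stands still between calls to the robot, and variables do not carry over. Pictures are saved under pics/ and viewed, about 8 in all and at most 12, crops included, and the job is handed in when it is done.

Besides the shell and the picture viewer there is one more tool, called as name(argument=value, ...) on one line, values as JSON. apply_moves: Moves the arm, as the interface text tells. Its arguments: {"type":"object","properties":{"plan":{"type":"string"},"squeeze":{"type":"number"}},"required":["plan"]}

```bash
mkdir -p pics
python3 - <<'E'
from rig import r
import cv2
print(r.sense())
for n in ("scene","top","wrist"):
    im=r.grab_frame(n); cv2.imwrite(f"pics/{n}0.png",im); c=r.get_calibration(n); print(n,c)
E
```

```text
{'clock': 0.0, 'qpos': array([ 1.15456409e+00,  3.53674161e-01,  1.63412893e+00, -6.93444106e-06,
        1.15522682e+00, -2.43678623e-03]), 'qvel': array([ 0.00140432,  0.00056742,  0.0006576 ,  0.00199736, -0.00063563,
        0.00016413]), 'joint_efforts': array([ 9.03918244e-04, -6.05243754e+01, -3.42069590e+01,  3.11080230e-04,
        9.19506740e-03, -3.97180486e-06]), 'eef_pos': array([251.11217367, 571.75278377, 196.14771122]), 'tcp_rot': array([-1.57223359e+00, -2.83790548e-06, -4.13792647e-01]), 'contact_force': array([ 0.38083724, -0.11751038, -0.29870474]), 'wrist_torque': array([-0.0103011 ,  0.01207927,  0.03783448]), 'opening': 1.0023470153604104}
scene {'vertical_fov': 45.09997856668407, 'cx': 320.55725869005954, 'cy': 254.3581527707517, 'R': array([[ 0.89367498,  0.4486555 , -0.00729918],
       [ 0.26715684, -0.54507723, -0.7946811 ],
       [-0.36051666,  0.70823658, -0.60698326]]), 't': array([-486.91564706,  -14.48013708, 1351.54743295])}
top {'vertical_fov': 52.29426720943765, 'cx': 319.5565213659654, 'cy': 240.01737037255398, 'R': array([[-0.01104692, -0.99965555,  0.02380638],
       [-0.99369897,  0.00831927, -0.11177274],
       [ 0.11153619, -0.02489112, -0.99344859]]), 't': array([-41.21699872, 577.09942938, 835.83493124])}
wrist {'vertical_fov': 71.4288798220727, 'cx': 318.988104883193, 'cy': 237.43532822683474, 'hand_eye': array([[-3.38120157e-04,  9.55397529e-01,  2.95322614e-01,
        -7.43470109e+01],
       [-1.31649057e-03, -2.95322801e-01,  9.55396625e-01,
        -1.76328553e+02],
       [ 9.99999076e-01, -6.57505799e-05,  1.35762643e-03,
        -1.24843995e+00],
       [ 0.00000000e+00,  0.00000000e+00,  0.00000000e+00,
         1.00000000e+00]])}
```

View pics/scene0.png

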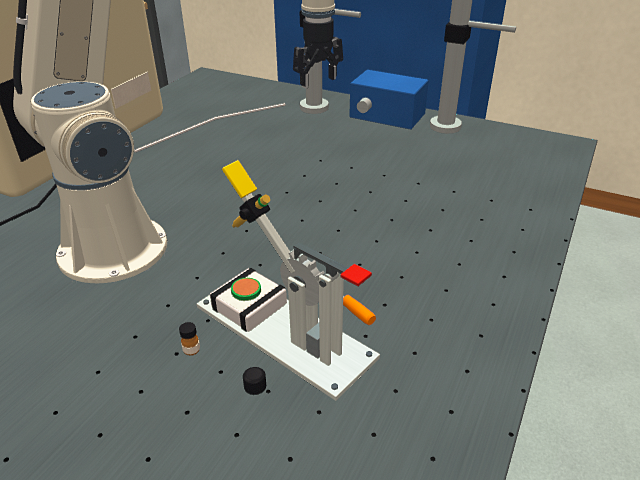

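View pics/top0.png

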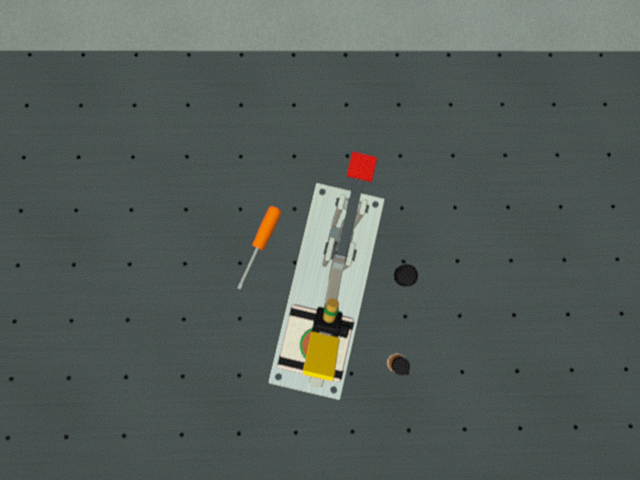

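The scene picture shows the stand with the yellow paddle at (240,178) towards the robot and the red pad at (357,274) on the far side. In the top picture the pad is at (362,167), the paddle at (321,355), and the base plate corners are at (317,183), (384,198), (340,400) and (269,384).

```bash
cat > h.py <<'E'
import numpy as np, cv2
from rig import r
from scipy.optimize import least_squares
def proj(n,X):
    c=r.get_calibration(n); f=240/np.tan(np.radians(c["vertical_fov"]/2)); p=np.atleast_2d(X)@c["R"].T+c["t"]
    return np.c_[f*p[:,0]/p[:,2]+c["cx"], f*p[:,1]/p[:,2]+c["cy"]]
def blob(im,col):
    h=cv2.cvtColor(im,cv2.COLOR_BGR2HSV)
    m=cv2.inRange(h,(0,200,120),(4,255,255)) if col=="red" else cv2.inRange(h,(23,200,120),(32,255,255))
    n,l,s,c=cv2.connectedComponentsWithStats(m); i=1+np.argmax(s[1:,4]); return c[i],s[i]
def W(p,q):
    x,y,w=p[:3]; c,s=np.cos(w),np.sin(w); return np.array([[c,-s,0],[s,c,0],[0,0,1]])@np.array(q)+[x,y,0]
def paddle(th):  # th lowered
    a=.85-th; return [205*np.cos(a)-15*np.sin(a),0,160+205*np.sin(a)+15*np.cos(a)]
E
python3 - <<'E'
from h import *
obs={}
for n in("scene","top"):
    im=cv2.imread(f"pics/{n}0.png")
    for c in("red","yel"): obs[n,c],s=blob(im,c); print(n,c,obs[n,c],s)
cor=np.array([[317,183],[384,198],[340,400],[269,384]])
def res(p):
    e=[]
    for n in("scene","top"):
        e+=list(proj(n,W(p,[-115,0,237]))[0]-obs[n,"red"]); e+=list(proj(n,W(p,paddle(p[3])))[0]-obs[n,"yel"])
    for k,q in enumerate([[-130,65,12],[-130,-65,12],[240,-65,12],[240,65,12]]): e+=list(.5*(proj("top",W(p,q))[0]-cor[k]))
    return e
b=min((least_squares(res,[500,0,w,.1]) for w in(3.0,-3.0)),key=lambda s:s.cost)
print(b.x,np.round(b.fun,1)); np.save("p.npy",b.x)
print("pad",W(b.x,[-115,0,237]),"paddle",W(b.x,paddle(b.x[3])),"end",W(b.x,[205,0,175]))
E
```

```text
scene red [355.38630137 274.32054795] [341 264  31  22 365]
scene yel [238.9375975  178.59438378] [222 161  35  37 641]
top red [361.42620232 166.46434494] [347 152  30  29 603]
top yel [320.94201747 356.08101668] [ 303  332   36   48 1259]
[ 5.45498255e+02 -7.39241460e+01 -3.38475336e+00  1.06140052e-01] [ -0.7  -1.9  -1.3  -0.1   0.6  -1.1   0.   -0.6  33.8   7.5 -34.   -8.2
 -36.2  -8.9  35.2   7.7]
pad [ 657.11516396 -101.61287351  237.        ] paddle [408.94285643 -40.04894501 309.85023818] end [346.52898248 -24.56597952 175.        ]
```

apply_moves(plan="0 -4 0 0 -5 0 1;0 -4 0 0 -5 0 1;0 -3 0 0 0 0 1;3 0 -3 0 0 0 1;3 0 -3 0 0 0 1;3 0 -3 0 0 0 1;3 0 -3 0 0 0 1;3 0 -3 0 0 0 1;3 0 -3 0 0 0 1;3 0 -3 0 0 0 1;3 0 -3 0 0 0 1;3 0 -3 0 0 0 1;3 0 -3 0 0 0 1;3 0 -3 0 0 0 1;3 0 -3 0 0 0 1;3 0 -3 0 0 0 1;0 0 0 0 0 0 1", squeeze=40)

```text
clock: 1.85
eef_pos: [549.9, 83.9, 308.2]
tcp_rot: [-1.577, 0.001, -0.227]
contact_force: [0.1, 0.9, -0.7]
opening: 0.0
```

```bash
cat >> h.py <<'E'
def st():
    s=r.sense(); p=np.load("p.npy"); w=p[2]; d=s["eef_pos"][:2]-p[:2]
    print("t",round(s["clock"],2),"stand x,y,z",np.round([d@[np.cos(w),np.sin(w)],d@[-np.sin(w),np.cos(w)],s["eef_pos"][2]],1),"rot",np.round(s["tcp_rot"],3),"F",np.round(s["contact_force"],1),"open",round(s["opening"],2)); return s
E
python3 -c "
from h import *
st()"
```

```text
t 1.85 stand x,y,z [  33.8 -154.2  308.2] rot [-1.577e+00  1.000e-03 -2.270e-01] F [ 0.1  0.9 -0.7] open 0.0
```

apply_moves(plan="3.2 0 -3.1 0 0 0 1;3.2 0 -3.1 0 0 0 1;3.2 0 -3.1 0 0 0 1;3.2 0 -3.1 0 0 0 1;2.8 0 -3 0 0 0 1;0 0 0 0 0 0 1;0 0 0 0 0 0 1")

```text
clock: 2.55
eef_pos: [669.5, -106.5, 305.8]
tcp_rot: [-1.575, 0.006, -0.227]
contact_force: [-0.9, -0.1, -0.2]
opening: 0.001
```

```bash
python3 -c "
from h import *
st()
for n in ('scene','wrist'):
    im=r.grab_frame(n)
    if n=='scene': im=cv2.resize(im[140:340,200:440],(720,600),interpolation=2)
    cv2.imwrite(f'pics/{n}1.png',im)"
```

```text
t 2.55 stand x,y,z [-128.2    1.8  305.8] rot [-1.575  0.006 -0.227] F [-0.9 -0.1 -0.2] open 0.0
```

View pics/wrist1.png

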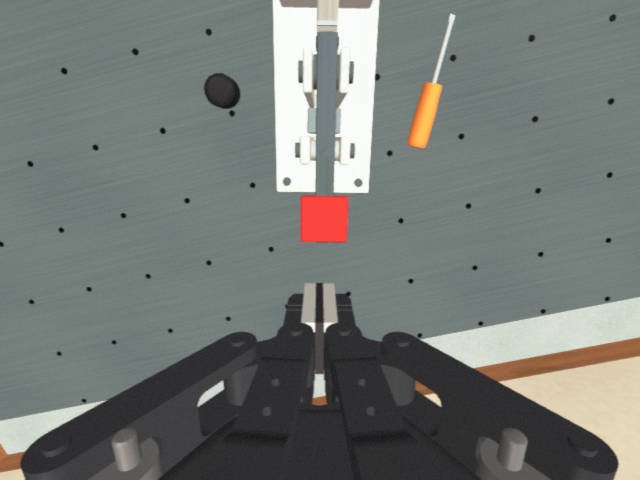

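The wrist picture shows the pad at (325,219), in line with the shut fingertips at about (320,284). I'll check this against the model.

```bash
python3 -c "
from h import *
from scipy.spatial.transform import Rotation as Ro
s=st(); c=r.get_calibration('wrist'); H=c['hand_eye']; f=240/np.tan(np.radians(c['vertical_fov']/2))
R=Ro.from_euler('xyz',s['tcp_rot']).as_matrix()
d=R@H[:3,:3]@np.array([(325-c['cx'])/f,(219-c['cy'])/f,1]); o=R@H[:3,3]+s['eef_pos']
X=o+d*(237-o[2])/d[2]; print(X, W(np.load('p.npy'),[-115,0,237]))"
```

```text
t 2.65 stand x,y,z [-127.7    1.1  306.1] rot [-1.575  0.005 -0.226] F [-1.   0.2 -0.8] open -0.0
[656.59022178 -99.57898135 237.        ] [ 657.11516396 -101.61287351  237.        ]
```

apply_moves(plan="0 3 0 0 0 0 1;0 2.5 0 0 0 0 1;0 0.6 0 0 0 0 1;0 0.4 0 0 0 0 1;0 0.4 0 0 0 0 1;0 0.4 0 0 0 0 1")

```text
clock: 3.25
eef_pos: [668.7, -99.3, 236.2]
tcp_rot: [-1.574, -0.0, -0.219]
contact_force: [0.2, 0.6, 0.6]
opening: -0.0
```

apply_moves(plan="0 0.4 0 0 0 0 1;0 0.4 0 0 0 0 1")

```text
clock: 3.45
eef_pos: [669.4, -99.1, 229.1]
tcp_rot: [-1.573, -0.003, -0.219]
contact_force: [-0.3, -0.1, 0.7]
opening: -0.001
```

apply_moves(plan="0 0.4 0 0 0 0 1;0 0.3 0 0 0 0 1")

```text
clock: 3.65
eef_pos: [669.6, -99.3, 221.9]
tcp_rot: [-1.573, -0.003, -0.219]
contact_force: [0.7, 0.0, 0.4]
opening: 0.001
```

```bash
python3 -c "
from h import *
st()
im=r.grab_frame('scene'); im2=r.grab_frame('wrist')
a=cv2.resize(im[200:320,290:450],(640,480),interpolation=2); cv2.imwrite('pics/s2.png',a); cv2.imwrite('pics/w2.png',im2[150:450,160:480])"
```

```text
t 3.65 stand x,y,z [-126.6   -5.2  221.9] rot [-1.573 -0.003 -0.219] F [0.7 0.  0.4] open 0.0
```

View pics/s2.png

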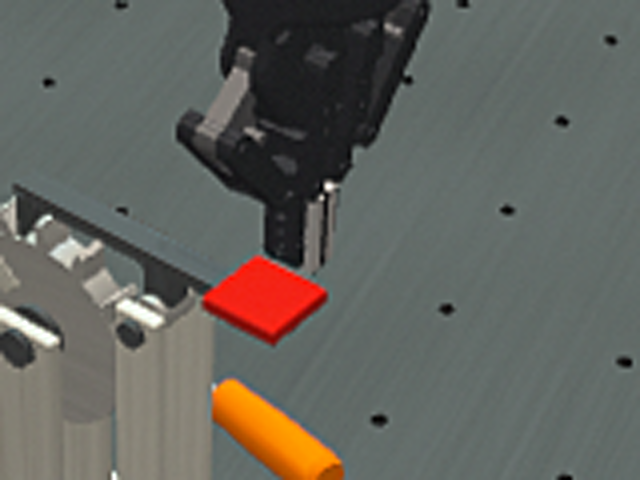

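View pics/w2.png

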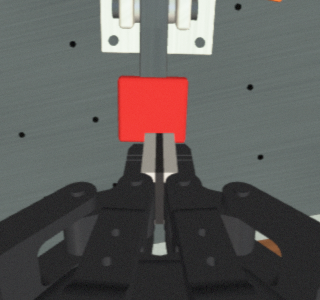

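```bash
python3 -c "
from h import *
from scipy.spatial.transform import Rotation as Ro
s=st(); print(proj('scene',s['eef_pos']))
R=Ro.from_euler('xyz',s['tcp_rot']).as_matrix()
for d in (0,20,40): print(d,proj('scene',s['eef_pos']+R@[0,-d,0]))
p=np.load('p.npy')
for q in([-97,18,237],[-97,-18,237],[-133,-18,237],[-133,18,237]): print(q,(proj('scene',W(p,q))[0]-[290,200])*4)
print(blob(cv2.resize(r.grab_frame('scene'),None,fx=1,fy=1),'red'))
c=r.get_calibration('wrist');H=np.linalg.inv(c['hand_eye']);f=240/np.tan(np.radians(c['vertical_fov']/2))
for q in([-11,0,0],[0,0,0],[11,0,0],[-11,-19,0],[-11,-40,0]):
  v=H@[*q,1]; print(q,f*v[:2]/v[2]+[c['cx'],c['cy']])
"
```

```text
t 3.75 stand x,y,z [-126.4   -5.2  221.6] rot [-1.574 -0.003 -0.219] F [-0.4 -0.5  1. ] open -0.0
[[362.14324495 281.39432652]]
0 [[362.14324495 281.39432652]]
20 [[362.60823495 271.44764177]]
40 [[363.08597427 261.22823389]]
[-97, 18, 237] [193.41986106 293.31888316]
[-97, -18, 237] [250.66920802 249.44620488]
[-133, -18, 237] [323.54508798 286.21753162]
[-133, 18, 237] [266.86831352 331.93058101]
(array([355.36363636, 274.3030303 ]), array([341, 264,  31,  22, 363], dtype=int32))
[-11, 0, 0] [321.05001952 252.85791436]
[0, 0, 0] [321.00842071 271.00935485]
[11, 0, 0] [320.9682179  288.55165453]
[-11, -19, 0] [321.31152796 265.59887653]
[-11, -40, 0] [321.67467367 283.29171211]
```

The pad hasn't moved (its centroid is unchanged). In both views the fingertips end about 30 to 40 mm above the reported TCP, over the outer half of the pad. I'll centre over the pad and go on down slowly, watching the force.

apply_moves(plan="-0.5 0 -0.5 0 0 0 1;0 0.5 0 0 0 0 1;0 0.4 0 0 0 0 1")

```text
clock: 4.1
eef_pos: [663.5, -103.8, 213.3]
tcp_rot: [-1.573, -0.004, -0.219]
contact_force: [0.5, 0.9, -0.5]
opening: -0.004
```

apply_moves(plan="0 0.4 0 0 0 0 1;0 0.3 0 0 0 0 1")

```text
clock: 4.3
eef_pos: [663.3, -103.9, 205.5]
tcp_rot: [-1.573, -0.004, -0.22]
contact_force: [0.1, 0.2, 0.4]
opening: 0.002
```

apply_moves(plan="0 0.3 0 0 0 0 1;0 0.3 0 0 0 0 1")

```text
clock: 4.5
eef_pos: [664.9, -104.2, 199.8]
tcp_rot: [-1.573, -0.007, -0.22]
contact_force: [4.0, -1.7, 6.3]
opening: 0.001
```

Contact came at a reported z of about 202, so the tips sit about 35 mm short of the reported TCP. I'll keep pressing.

apply_moves(plan="0 0.4 0 0 0 0 1;0 0.4 0 0 0 0 1")

```text
clock: 4.7
eef_pos: [668.2, -105.0, 193.6]
tcp_rot: [-1.574, -0.015, -0.219]
contact_force: [3.1, -2.7, 4.6]
opening: -0.003
```

apply_moves(plan="0 0.4 0 0 0 0 1;0 0.4 0 0 0 0 1")

```text
clock: 4.9
eef_pos: [670.7, -105.6, 186.7]
tcp_rot: [-1.574, -0.02, -0.219]
contact_force: [4.5, -1.1, 4.8]
opening: -0.0
```

```bash
python3 -c "
from h import *
st()
im=r.grab_frame('scene'); print(blob(im,'red')[0],'free',proj('scene',W(np.load('p.npy'),[-123,0,217])), blob(im,'yel')[0])"
```

```text
t 4.9 stand x,y,z [-129.1    0.6  186.7] rot [-1.574 -0.02  -0.219] F [ 4.5 -1.1  4.8] open -0.0
[356.00458716 286.57798165] free [[358.31199119 284.40336324]] [238.9375975  178.59438378]
```

apply_moves(plan="-0.2 0.3 0 0 0 0 1;-0.2 0.3 0 0 0 0 1")

```text
clock: 5.15
eef_pos: [670.6, -105.5, 182.6]
tcp_rot: [-1.573, -0.028, -0.219]
contact_force: [1.3, -1.5, 26.0]
opening: -0.003
```

apply_moves(plan="-0.2 0.3 0 0 0 0 1;0 0.3 0 0 0 0 1")

```text
clock: 5.35
eef_pos: [671.8, -105.7, 182.5]
tcp_rot: [-1.573, -0.037, -0.219]
contact_force: [-3.5, -0.1, 20.1]
opening: -0.005
```

apply_moves(plan="0 0.3 0 0 0 0 1;0 0 0 0 0 0 1")

```text
clock: 5.55
eef_pos: [672.4, -105.7, 183.4]
tcp_rot: [-1.573, -0.04, -0.219]
contact_force: [1.0, -0.6, 2.4]
opening: -0.0
```

```bash
python3 -c "
from h import *
st()
im=r.grab_frame('scene'); print(blob(im,'red')[0], blob(im,'yel')[0]); cv2.imwrite('pics/s3.png',cv2.resize(im[150:330,210:450],(800,600),interpolation=2))"
```

```text
t 5.55 stand x,y,z [-130.9    0.3  183.4] rot [-1.573 -0.04  -0.219] F [ 1.  -0.6  2.4] open -0.0
[356.33488372 288.64651163] [238.9375975  178.59438378]
```

View pics/s3.png

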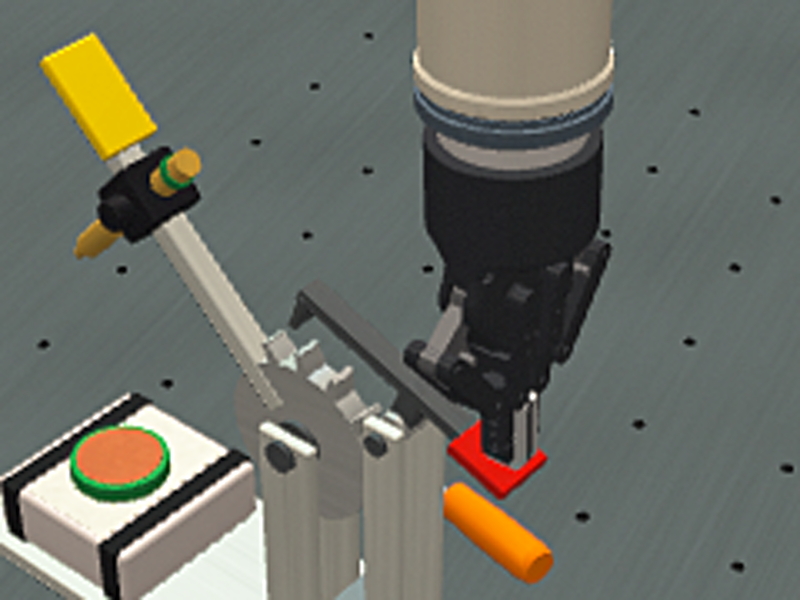

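The pawl is on its stop: 26 N was felt, the pad is visibly low and sloped, and its bar stands clear of the teeth. The arm is still up. I'll lift and go over to the paddle.

apply_moves(plan="0 -3 0 0 0 0 1;0 -4.5 0 0 0 0 1;0 -4.5 0 0 0 0 1;0 -3 0 0 0 2 1;0 0 0 0 0 0 1;-4.5 0 0 0 0 0 1;-4.5 0 0 0 0 0 1;-4.5 0 0 0 0 0 1;-4.5 0 0 0 0 0 1;0 0 0 0 0 0 1")

```text
clock: 6.6
eef_pos: [471.6, -60.3, 323.2]
tcp_rot: [-1.573, 0.038, -0.219]
contact_force: [0.1, -0.4, -0.4]
opening: -0.002
```

```bash
python3 -c "
from h import *
st()
im=r.grab_frame('scene'); print(blob(im,'red'))"
```

```text
t 6.6 stand x,y,z [ 75.    4.6 323.2] rot [-1.573  0.038 -0.219] F [ 0.1 -0.4 -0.4] open -0.0
(array([358.54390244, 285.70243902]), array([344, 273,  30,  26, 410], dtype=int32))
```

apply_moves(plan="-3.3 0 0.2 0 0 -2 1;-3.2 0 0.2 0 0 0 1;0 0 0 0 0 0 1")

```text
clock: 6.95
eef_pos: [409.5, -42.2, 320.1]
tcp_rot: [-1.573, 0.007, -0.219]
contact_force: [0.3, 0.5, -0.4]
opening: 0.001
```

```bash
python3 -c "
from h import *
st()
im=r.grab_frame('scene'); cv2.imwrite('pics/s4.png',cv2.resize(im[100:280,180:420],(800,600),interpolation=2))"
```

```text
t 6.95 stand x,y,z [139.6   1.9 320.1] rot [-1.573  0.007 -0.219] F [ 0.3  0.5 -0.4] open 0.0
```

View pics/s4.png

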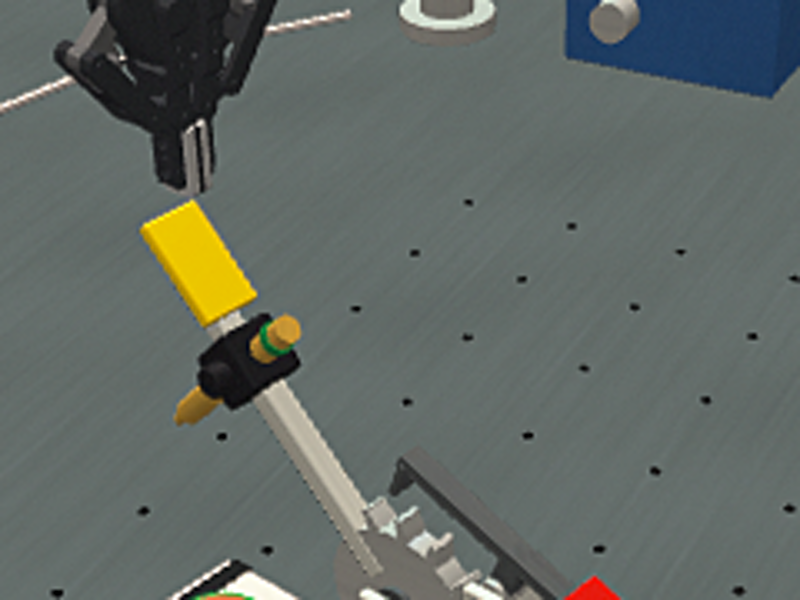

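The fingers are above the paddle and in line with it (tip near (195,185) in the crop, paddle centre at (200,262)). I'll descend, then follow the arc.

apply_moves(plan="0 2 0.2 0 0 0 1;0 0.8 0 0 0 0 1;0 0.4 0 0 0 0 1;0 0.4 0 0 0 0 1")

```text
clock: 7.4
eef_pos: [415.8, -41.5, 282.5]
tcp_rot: [-1.574, 0.006, -0.219]
contact_force: [1.0, -0.4, 6.0]
opening: -0.0
```

apply_moves(plan="-0.3 0.4 0 0 0 0 1;-0.3 0.4 0 0 0 0 1;-0.4 0.5 0 0 0 0 1")

```text
clock: 7.7
eef_pos: [410.4, -40.1, 271.7]
tcp_rot: [-1.573, -0.001, -0.22]
contact_force: [0.9, 0.3, 6.1]
opening: 0.002
```

```bash
python3 -c "
from h import *
st()
im=r.grab_frame('scene'); print(blob(im,'red'),blob(im,'yel'))"
```

```text
t 7.7 stand x,y,z [139.3  -0.3 271.7] rot [-1.573e+00 -1.000e-03 -2.200e-01] F [0.9 0.3 6.1] open 0.0
(array([358.60391198, 285.72616137]), array([344, 273,  30,  26, 409], dtype=int32)) (array([235.72235294, 184.49882353]), array([219, 166,  35,  34, 425], dtype=int32))
```

apply_moves(plan="-0.8 0.7 0 0 0 0 1;-0.8 0.7 0 0 0 0 1;-0.8 0.7 0 0 0 0 1;-0.7 0.7 0 0 0 0 1;-0.7 0.8 0 0 0 0 1")

```text
clock: 8.25
eef_pos: [380.3, -32.9, 237.5]
tcp_rot: [-1.571, -0.019, -0.22]
contact_force: [4.2, -1.2, 2.7]
opening: -0.005
```

```bash
python3 -c "
from h import *
st()"
```

```text
t 8.25 stand x,y,z [170.3   0.  237.5] rot [-1.571 -0.019 -0.22 ] F [ 4.2 -1.2  2.7] open -0.0
```

apply_moves(plan="-0.5 0.9 0 0 0 0 1;-0.5 0.9 0 0 0 0 1;-0.4 0.9 0 0 0 0 1;-0.4 0.9 0 0 0 0 1;-0.4 0.9 0 0 0 0 1")

```text
clock: 8.75
eef_pos: [359.2, -27.8, 191.0]
tcp_rot: [-1.57, -0.022, -0.221]
contact_force: [4.9, -1.0, 4.3]
opening: 0.002
```

```bash
python3 -c "
from h import *
st()
im=r.grab_frame('scene'); print(blob(im,'red'),blob(im,'yel'))"
```

```text
t 8.75 stand x,y,z [191.9   0.  191. ] rot [-1.57  -0.022 -0.221] F [ 4.9 -1.   4.3] open 0.0
(array([358.51463415, 285.71707317]), array([344, 273,  30,  26, 410], dtype=int32)) (array([222.8030303 , 213.72424242]), array([205, 202,  36,  23, 330], dtype=int32))
```

apply_moves(plan="-0.3 0.8 0 0 0 0 1;-0.2 0.8 0 0 0 0 1;-0.2 0.8 0 0 0 0 1;-0.1 0.7 0 0 0 0 1")

```text
clock: 9.2
eef_pos: [350.3, -25.8, 157.0]
tcp_rot: [-1.57, -0.019, -0.221]
contact_force: [1.2, 0.5, 4.7]
opening: 0.003
```

apply_moves(plan="0 0.5 0 0 0 0 1;0 0.5 0 0 0 0 1")

```text
clock: 9.4
eef_pos: [348.8, -25.5, 145.5]
tcp_rot: [-1.57, -0.016, -0.221]
contact_force: [-1.4, 1.8, 5.7]
opening: 0.003
```

apply_moves(plan="0 0.4 0 0 0 0 1;0 0.4 0 0 0 0 1")

```text
clock: 9.6
eef_pos: [348.6, -25.2, 138.6]
tcp_rot: [-1.57, -0.013, -0.221]
contact_force: [-31.0, 4.3, 105.3]
opening: -0.004
```

The stop is felt, and harder than I wanted (105 N). I'll back off at once.

apply_moves(plan="0 -1.5 0 0 0 0 1;0 -3 0 0 0 0 1;0 -4.5 0 0 0 0 1;0 -4.5 0 0 0 0 1;0 0 0 0 0 0 1;0 0 0 0 0 0 1")

```text
clock: 10.2
eef_pos: [345.3, -25.8, 277.0]
tcp_rot: [-1.573, -0.009, -0.221]
contact_force: [0.2, -0.0, -0.7]
opening: -0.0
```

```bash
python3 -c "
from h import *
st(); p=np.load('p.npy')
im=r.grab_frame('scene'); t=r.grab_frame('top'); print(blob(im,'red')[0],blob(im,'yel')[0],proj('scene',W(p,[205,0,175])),'at .75:',proj('scene',W(p,paddle(.75))))
cv2.imwrite('pics/s5.png',np.hstack([cv2.resize(im[150:400,130:450],(480,375)),cv2.resize(t[120:420,200:440],(300,375))]))"
```

```text
t 10.2 stand x,y,z [205.9   1.5 277. ] rot [-1.573 -0.009 -0.221] F [ 0.2 -0.  -0.7] open -0.0
[358.57457213 285.6992665 ] [222.11578947 231.51578947] [[221.24096494 229.42491094]] at .75: [[220.92989869 221.03615525]]
```

View pics/s5.png

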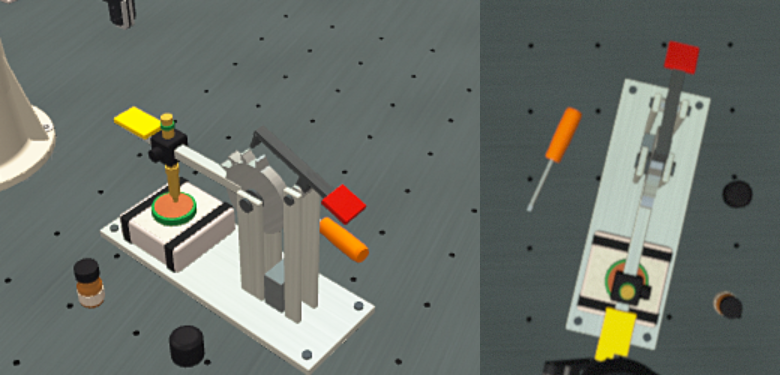

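The arm is level, the pawl is free, the loose things are in place and the hand is well above. Handing in.

```bash
python3 -c "
from rig import r
print(r.sign_off())"
```

```text
the job is handed in; nothing more can be done
None
```

I pressed the pawl pad down to its stop, then pushed the paddle down along its arc until the arm sat level on its stop. I lifted the hand clear and handed the job in at about 10 s on the robot's clock.

**Final pictures and readings:**
- **Pawl:** it is free; the red pad was still where the free position predicts, within about 1.5 px.
- **Arm:** it is level; the paddle is within about 2 px of its fully-down position.
- **Loose things:** sample, vial, screwdriver and lens mount look undisturbed. I judged this by eye and did not measure it.
- **Hand:** the force on it was about 0 N, well above the stand.

**What disagreed or went poorly:**
- **Fingertip position:** the fingertips first touched about 35 mm short of the reported tool point. I allowed for this by watching the force and the pictures.
- **Too hard on the stop:** the last push gave a brief peak of about 105 N. That is under the 120 N limit but not gentle, and I backed off at once.

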